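# Show the courier how to sign, hands off

### The arm

A 6-joint arm with a two-finger parallel gripper is mounted at the origin on the work surface. World frame = base frame: x ahead of the robot, y to its left, z up, the work surface at z = 0. Lengths are in m, angles in degrees, forces in N, time in s.
With the tool pointing down it reaches from about 0.425 to 0.95 m from the base axis. Payload 3.5 kg.
Tool frame: the origin (TCP) lies on the mounting face of the last link; the fingertips stand 173 mm ahead of it and the grasp point (between the pads) lies 155 mm ahead of it (robot.nose_length is the distance from the TCP to the fingertips, in m); z points along the fingers, y is the line along which they close (so a half turn about z gives the same grasp; the last joint's range is limited). The gripper opens to 85 mm and grips with 20 to 120 N. Pads are 22 mm wide; open, the fingers measure 114 mm over their backs; the gripper's body (76 mm by 85 mm) begins 54 mm behind the grasp point. The pads swing forward as they close: fully open they stand 13 mm farther back than shut.
Start: joints at [60.275, 16.404, 90.338, -0, 73.258, -8.594], TCP at [0.243, 0.63, 0.405] pointing down, gripper open.
Joint ranges: [-158.93, 158.93], [-51.34, 127.21], [12.03, 142.37], [-87.48, 267.48], [13.55, 161.25], [-162.69, 162.69]. Speed limits (degrees/s): [159.86, 159.86, 180, 180, 180, 180].

### API

Orientations are given as [roll, pitch, yaw] about the fixed x, y, z axes, in that order (R = Rz(yaw) Ry(pitch) Rx(roll)).
In Python, from plant import robot, viewer gives the robot as it stands.
- The arm moves only by the tool carry_out, never from a script. Its argument "deltas" is a list of rows, each an object of numbers: "dx", "dy", "dz": the shift along the tool's x, y, z in cm; "yaw": the turn about the tool's z in rad. A call has 1 to 8 rows; each row shifts and turns the commanded pose from where the row before left it, along the tool's axes as they then stand; what a row does not reach is not made up. A row lasts 1/12 s, in which the tool goes at most 41.7 mm and 7.16 degrees, less where a joint would pass 70% of its speed; a pose out of reach is approached as far as the arm can. A call with a gripper value outside its range is refused whole. "jaw" is the closure, from 0 (fully open) to 1 (shut), set as the call begins (left out, the last holds). The fingers move at their own pace and stop on an object; "grip_force" is the grip in N (left out, the last holds). Time passes only in rows, so rows that do not move let the fingers close. It gives the time, the measured TCP pose, the force, the opening and the grip force at its end, in the units of the state.
- robot.sense(): the state, without advancing time (a new reading comes with each control period).
- viewer.grab_frame(name): name is "scene" or "top"; returns a dict with "color" (384x512x3 uint8, red, green, blue), "z_map" (384x512 float32, m along the optical axis (not along the pixel's ray), 0 where there is no reading), "fx", "fy", "cx", "cy" (pixels), "world_from_camera" (4x4, takes a point from camera to world coordinates). Camera axes: x right, y down, z forward; pixel columns grow to the right and rows downward; lengths in m; the calibration is good to about 2 mm. A picture is of the moment at which its call begins.
- robot.sign_off(): hands the job in; it is judged then, once.
The state is a dict: "clock": time; "q": joint angles; "dq": joint speeds; "tau": joint torques, N m; "position": TCP position; "ee_rot": TCP orientation; "ft_force": force on the tool from outside, world axes, zero at the start; "moment": the same for the moment, N m; "width": opening from 0.0 (shut) to 1.0 (fully open); "finger_force": force on a finger pad.
Only numpy, scipy, OpenCV 4.12 (cv2) and the standard library are available. Lean on these libraries where they do the work, as an engineer would, in place of code of your own. Each camera call takes 0.05 s, during which the arm holds its last target. There are 200 camera calls.

### The job

The desk has just been disinfected, so show the waiting courier what to do without touching anything: point at the blue pen to use, then at the empty signature box on the form still to be signed (orange flag beside the box), then at the empty blue tray where the form goes, each time holding the fingertips about three centimetres straight above it for a good two seconds. Do not lower your hand over the other two pens, the form that is already signed or the full brown tray, which would mislead the courier. Finish with the hand raised at least 20 cm above the desk.

Things in the scene. Friction and masses are not known exactly. Their poses are not given: they have to be found in the camera images.
- blue_pen_mid (a point): Blue ballpoint pen lying on the desk, 136 mm long, 10 mm thick barrel, metal tip. The point is the middle of the barrel, 5 mm above the desk; x runs along the pen to its writing tip. It is loose and light. To be pointed at first, anywhere along its barrel.
- red_pen_mid (a point): Red ballpoint pen lying on the desk, 136 mm long, 10 mm thick barrel, metal tip. The point is the middle of the barrel, 5 mm above the desk; x runs along the pen to its writing tip. It is loose and light. Not the one to use.
- black_pen_mid (a point): Black ballpoint pen lying on the desk, 136 mm long, 10 mm thick barrel, metal tip. The point is the middle of the barrel, 5 mm above the desk; x runs along the pen to its writing tip. It is loose and light. Not the one to use.
- unsigned_form_box (a point): Form to be signed: empty box, orange arrow-shaped flag on the page at its +y side. Point: centre of the signature box printed on the A5 sheet (28 mm along x, 76 mm along y), 4 mm above the desk. x runs down the page away from the robot, z up. Brown clipboard 235 x 165 x 3 mm, centred 50 mm to -x and 18 mm to +y of the point; steel clip 15 mm high at its -x end.
- signed_form_box (a point): Form already signed: blue ink signature in the box, no flag. Point: centre of the signature box printed on the A5 sheet (28 mm along x, 76 mm along y), 4 mm above the desk. x runs down the page away from the robot, z up. Brown clipboard 235 x 165 x 3 mm, centred 50 mm to -x and 18 mm to +y of the point; steel clip 15 mm high at its -x end.
- blue_tray_mid (a point): Blue empty tray for A5 forms, 240 mm along x by 185 mm along y, walls 45 mm high and 4 mm thick, lower at the +x end, fixed to the desk. The point is the centre of its inner floor, 4 mm above the desk; z is up. To be pointed at third, anywhere between its walls; the fingertips may stay above the walls.
- brown_tray_mid (a point): Brown tray for A5 forms, 240 mm along x by 185 mm along y, walls 45 mm high and 4 mm thick, lower at the +x end, fixed to the desk. The point is the centre of its inner floor, 4 mm above the desk; z is up. It holds a stack of forms up to 26 mm above the desk.
- desk_mid (a point): Fixed point on the desk top, 0.55 m ahead of the robot, at desk height. From 0.80 m ahead, at the back, stand a stapler, a calculator, a tape dispenser (88 mm high) and a disinfectant bottle (198 mm high), all loose; a monitor, keyboard, telephone, lamp and files stand at the sides, over 0.48 m left or right of the middle. None of them is to be touched.
Not all that is in view belongs to the job. Of the things that look like the part that bears blue_pen_mid, the smallest one is meant.

How it is judged (in metres and radians):
On the way, in this order (a step that is already met when the one before it is completed fails the run):
1. the hand points at the blue pen, just above it, for two seconds (x of the grasp point in the frame of blue_pen_mid between -0.068 and 0.068 m and y of the grasp point in the frame of blue_pen_mid between -0.025 and 0.025 m and height (world z) of the grasp point below 0.088 m), for 1.8 s.
2. the hand points at the empty signature box, just above it, for two seconds (x of the grasp point in the frame of unsigned_form_box between -0.021 and 0.021 m and y of the grasp point in the frame of unsigned_form_box between -0.045 and 0.045 m and height (world z) of the grasp point below 0.082 m), for 1.8 s.
3. the hand points into the blue tray for two seconds (x of the grasp point in the frame of blue_tray_mid between -0.12 and 0.12 m and y of the grasp point in the frame of blue_tray_mid between -0.0925 and 0.0925 m and height (world z) of the grasp point below 0.125 m), for 1.8 s.
At the end, for the whole second after the job is handed in: Blue pen, empty box and blue tray were pointed at in turn, 1.8 s each: within 25 mm of the pen, 7 mm of the box, inside the walls; tips at most 5 cm above pen or box, 6 cm above the walls. The hand is now raised (grasp point over 0.185 m up); pens and forms lie within 6 mm of their places (height (world z) of the grasp point above 0.185 m and distance of each of blue_pen_mid, red_pen_mid, black_pen_mid, unsigned_form_box, signed_form_box from where it was at the start of the episode below 0.006 m); the robot touches nothing.
It fails at once if the robot touches something on the desk or the desk itself (contact force between any of the fingers, the arm and anything else above 0.5 N).
It fails at once if a pen or a form is moved or lifted (distance of any of blue_pen_mid, red_pen_mid, black_pen_mid, unsigned_form_box, signed_form_box from where it was at the start of the episode above 0.01 m).
It fails at once if the hand is lowered over the red or the black pen ((x of the grasp point in the frame of red_pen_mid between -0.06 and 0.06 m and y of the grasp point in the frame of red_pen_mid between -0.018 and 0.018 m and height (world z) of the grasp point below 0.075 m) or (x of the grasp point in the frame of black_pen_mid between -0.06 and 0.06 m and y of the grasp point in the frame of black_pen_mid between -0.018 and 0.018 m and height (world z) of the grasp point below 0.075 m)).
It fails at once if the hand is lowered over the form that is already signed (x of the grasp point in the frame of signed_form_box between -0.04 and 0.04 m and y of the grasp point in the frame of signed_form_box between -0.06 and 0.06 m and height (world z) of the grasp point below 0.075 m).
It fails at once if the hand is lowered over the full brown tray (x of the grasp point in the frame of brown_tray_mid between -0.1 and 0.1 m and y of the grasp point in the frame of brown_tray_mid between -0.08 and 0.08 m and height (world z) of the grasp point below 0.1 m).
It also fails if it takes over 58 s, if anything falls off the work surface, if the arm or the gripper's body presses on something with over 40 N, if the wrist force passes 120 N, or if a joint passes its speed limit or range.

## Working session

There is one attempt and no reset: what is moved stays moved. The work goes in short steps, Python scripts to look and compute and a tool call to move; the robot and the scene stay as the last step left them, time stands still between calls to the robot, and variables do not carry over. Pictures are saved under pics/ and viewed, at most 10 in all, crops included, and the job is handed in when it is done.

Besides the shell and the picture viewer there is one more tool, called in YAML: its name, and indented under it one key for each argument. carry_out: Moves the arm, as the interface text tells. Its arguments: {"type":"object","properties":{"deltas":{"type":"array"},"jaw":{"type":"number"},"grip_force":{"type":"number"}},"required":["deltas"]}

```bash
mkdir -p pics; python3 - <<'E'
from plant import robot, viewer
import cv2,pickle
for n in("top","scene"):
    f=viewer.grab_frame(n); pickle.dump(f,open(n+'.pkl','wb'))
    cv2.imwrite(f'pics/{n}0.png',cv2.resize(f['color'][:,:,::-1],(800,600),interpolation=cv2.INTER_CUBIC))
    print(n,f['fx'],f['cx'],f['cy'],f['world_from_camera'].round(3).tolist())
print(robot.sense())
E
```

```text
top 416.1885431776827 255.38569583720746 192.55675552141082 [[-0.025, -0.995, 0.095, 0.36], [-1.0, 0.025, -0.007, 0.066], [0.004, -0.095, -0.995, 1.243], [0.0, 0.0, 0.0, 1.0]]
scene 461.2327546066115 250.6039273190634 189.16284327724765 [[0.322, 0.656, -0.683, 1.47], [0.947, -0.227, 0.229, -0.308], [-0.005, -0.72, -0.694, 1.084], [0.0, 0.0, 0.0, 1.0]]
{'clock': 0.1, 'q': array([ 6.02774904e+01,  1.64502198e+01,  9.04141263e+01,  5.89900733e-04,
        7.32574339e+01, -8.59300486e+00]), 'dq': array([ 0.00220756, -0.05628342, -0.3407052 , -0.00374047,  0.06038369,
        0.0380336 ]), 'tau': array([ 1.60520813e-04, -4.07297194e+01, -2.93699491e+01, -1.63650684e-04,
        3.43527718e-03,  4.77076043e-06]), 'position': array([0.24316751, 0.62944016, 0.40346628]), 'ee_rot': array([-1.79879671e+02, -1.87538793e-02,  1.58870305e+02]), 'ft_force': array([-0.06448524,  0.39107862, -0.55221869]), 'moment': array([0.03131554, 0.00934326, 0.03297617]), 'finger_force': 0.0, 'width': 0.9988193591676673}
```

View pics/top0.png

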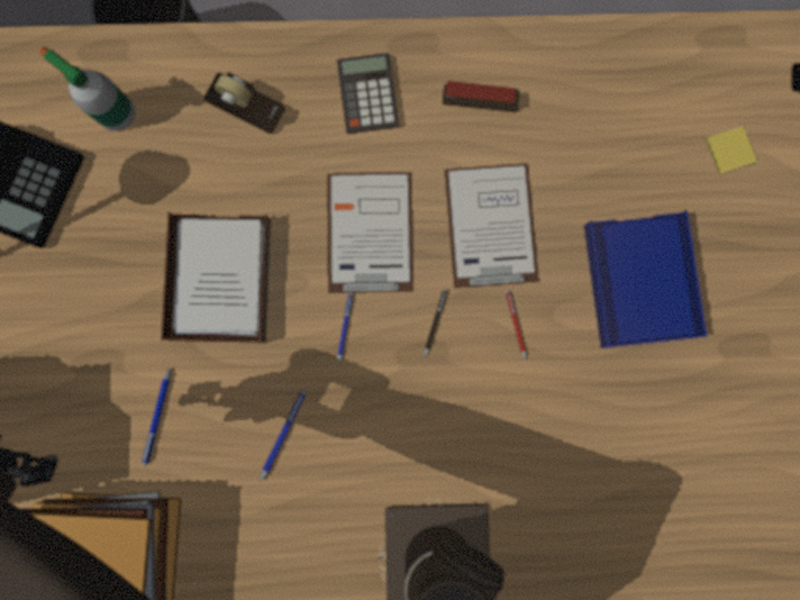

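View pics/scene0.png

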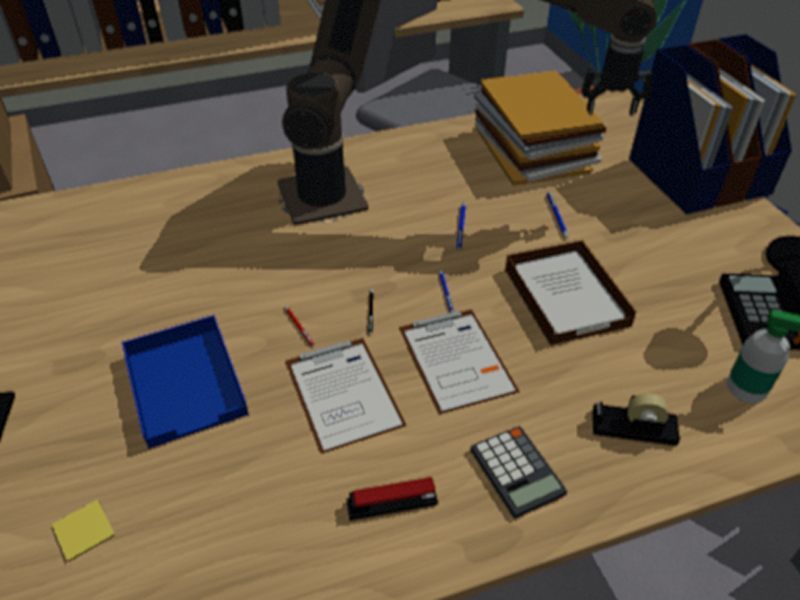

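The top view (800 px wide) shows three blue pens. The smallest has its middle at (345,325), and the other two at (158,416) and (284,435) are longer. The empty box with the orange flag is at (379,206), the signed one at (498,199), the blue tray at (647,280) and the brown tray at (217,278). In the scene view the small pen is at (446,291), the box at (457,378) and the tray floor near (185,378).

```bash
cat > h.py <<'E'
import numpy as np,pickle
F={n:pickle.load(open(n+'.pkl','rb')) for n in("top","scene")}
def ray(n,p):
    f=F[n];u,v=np.array(p)/1.5625
    T=f['world_from_camera'];d=T[:3,:3]@[(u-f['cx'])/f['fx'],(v-f['cy'])/f['fy'],1]
    return T[:3,3],d,f['z_map'][int(round(v)),int(round(u))]
def plane(n,p,z=0.005):
    o,d,_=ray(n,p);return o+d*(z-o[2])/d[2]
def tri(a,b):
    A=np.zeros((3,3));c=np.zeros(3)
    for n,p in(("top",a),("scene",b)):
        o,d,_=ray(n,p);d=d/np.linalg.norm(d);M=np.eye(3)-np.outer(d,d);A+=M;c+=M@o
    return np.linalg.solve(A,c)
E
python3 - <<'E'
from h import *
np.set_printoptions(precision=4,suppress=True)
for k,a,b in(("pen",(345.5,325.5),(446,291)),("box",(379,206),(457,378)),("black",(435,323),(371,312)),("red",(517,324),(299,327)),("signed",(498,199),(343,413))):
    o,d,z=ray("top",a);o2,d2,z2=ray("scene",b)
    print(k,"tri",tri(a,b),"depth",o+d*z,o2+d2*z2,"plane",plane("top",a))
for k,a,b in(("small",(351,293),(340,358)),("p2",(170,370),(147,462)),("p3",(303,393),(264,477))):
    A,B=plane("top",a),plane("top",b);print(k,A,B,np.linalg.norm(A-B))
print("tray corners top",[plane("top",p,.045) for p in((587,223),(688,213),(706,335),(602,347))])
print("tray depth",[o+d*z for o,d,z in(ray("top",(647,280)),ray("scene",(185,378)))])
print("brown",plane("top",(217,278),.026), "box flag",plane("top",(344,207)))
E
```

```text
pen tri [0.4342 0.1622 0.0065] depth [0.4339 0.1611 0.0027] [0.4352 0.1634 0.0072] plane [0.4337 0.1609 0.005 ]
box tri [0.6648 0.093  0.0037] depth [ 0.6655  0.0921 -0.0007] [0.6664 0.0933 0.0056] plane [0.6641 0.092  0.005 ]
black tri [ 0.4351 -0.0087 -0.0007] depth [ 0.4338 -0.0092  0.0135] [ 0.4489 -0.0113  0.0133] plane [ 0.4343 -0.0097  0.005 ]
red tri [ 0.4294 -0.1645  0.0014] depth [ 0.4281 -0.1647  0.0126] [ 0.4391 -0.1635  0.0104] plane [ 0.4285 -0.1661  0.005 ]
signed tri [ 0.6731 -0.1384  0.0039] depth [ 0.6735 -0.1402  0.0007] [ 0.6744 -0.1373  0.005 ] plane [ 0.6724 -0.1394  0.005 ]
small [0.4958 0.1493 0.005 ] [0.3723 0.1724 0.005 ] 0.12556044747088116
p2 [0.3578 0.494  0.005 ] [0.1881 0.5354 0.005 ] 0.17466123906170977
p3 [0.3083 0.2432 0.005 ] [0.1551 0.3175 0.005 ] 0.1703221067195207
tray corners top [array([ 0.6125, -0.2979,  0.045 ]), array([ 0.6269, -0.4889,  0.045 ]), array([ 0.3973, -0.5067,  0.045 ]), array([ 0.38  , -0.3133,  0.045 ])]
tray depth [array([ 0.5069, -0.4196,  0.0051]), array([ 0.4891, -0.4036, -0.0011])]
brown [0.5281 0.3998 0.026 ] box flag [0.6638 0.1599 0.005 ]
```

The triangulated heights match the text: pen 6.5 mm, box 3.7 mm. The small pen is about 0.13 m long and the other two about 0.17 m, so it is the one meant. The flag lies on the +y side of the box. I'm setting out at height towards the pen.

carry_out:
  deltas:
    - {"dx":-1.0,"dy":-1.0}
    - {"dx":-1.8,"dy":-1.8}
    - {"dx":-1.8,"dy":-1.9}
    - {"dx":-1.8,"dy":-1.9}
    - {"dx":-1.8,"dy":-1.9}
    - {"dx":-1.8,"dy":-1.9}
    - {"dx":-1.8,"dy":-1.9}
    - {"dx":-1.8,"dy":-1.9}
  jaw: 0.85

```text
invalid input
```

carry_out:
  deltas:
    - {"dx":-1.8,"dy":-1.9}
    - {"dx":-1.8,"dy":-1.9}
    - {"dx":-1.8,"dy":-1.9}
    - {"dx":-1.8,"dy":-1.9}
    - {"dx":-1.8,"dy":-1.9}
    - {"dx":-1.8,"dy":-1.9}
    - {"dx":-1.8,"dy":-1.9}
    - {"dx":-1.8,"dy":-1.9}

```text
invalid input
```

carry_out:
  deltas:
    - {"dx":-1.8,"dy":-1.9}
    - {"dx":-1.8,"dy":-1.9}
    - {"dx":-1.8,"dy":-1.9}
    - {"dx":-1.0,"dy":-1.0}
    - {"dx":0}
    - {"dx":0}

```text
invalid input
```

carry_out:
  deltas:
    - {"dx":-1.0,"dy":-1.0,"dz":0,"yaw":0}
    - {"dx":-1.8,"dy":-1.8,"dz":0,"yaw":0}
    - {"dx":-1.8,"dy":-1.9,"dz":0,"yaw":0}
    - {"dx":-1.8,"dy":-1.9,"dz":0,"yaw":0}
    - {"dx":-1.8,"dy":-1.9,"dz":0,"yaw":0}
    - {"dx":-1.8,"dy":-1.9,"dz":0,"yaw":0}
    - {"dx":-1.8,"dy":-1.9,"dz":0,"yaw":0}
    - {"dx":-1.8,"dy":-1.9,"dz":0,"yaw":0}
  jaw: 0.85

```text
clock: 0.77
position: [0.3191, 0.4468, 0.4041]
ee_rot: [-179.9, -0.0, 158.9]
ft_force: [0.5, -0.1, 0.6]
width: 0.148
finger_force: 0.0
```

carry_out:
  deltas:
    - {"dx":-1.8,"dy":-1.9,"dz":0,"yaw":0}
    - {"dx":-1.8,"dy":-1.9,"dz":0,"yaw":0}
    - {"dx":-1.8,"dy":-1.9,"dz":0,"yaw":0}
    - {"dx":-1.8,"dy":-1.9,"dz":0,"yaw":0}
    - {"dx":-1.8,"dy":-1.9,"dz":0,"yaw":0}
    - {"dx":-1.8,"dy":-1.9,"dz":0,"yaw":0}
    - {"dx":-1.8,"dy":-1.9,"dz":0,"yaw":0}
    - {"dx":-1.8,"dy":-1.9,"dz":0,"yaw":0}

```text
clock: 1.43
position: [0.3985, 0.2532, 0.4043]
ee_rot: [-180.0, -0.0, 158.9]
ft_force: [0.1, 0.1, 1.0]
width: 0.151
finger_force: 0.0
```

carry_out:
  deltas:
    - {"dx":-1.8,"dy":-1.9,"dz":0,"yaw":0}
    - {"dx":-1.8,"dy":-1.9,"dz":0,"yaw":0}
    - {"dx":-1.8,"dy":-1.9,"dz":0,"yaw":0}
    - {"dx":-1.8,"dy":-1.4,"dz":0,"yaw":0}
    - {"dx":0,"dy":0,"dz":0,"yaw":0}
    - {"dx":0,"dy":0,"dz":0,"yaw":0}
    - {"dx":0,"dy":0,"dz":0,"yaw":0}

```text
clock: 2.02
position: [0.4398, 0.1625, 0.4043]
ee_rot: [-180.0, -0.1, 158.8]
ft_force: [0.2, -0.2, 0.3]
width: 0.148
finger_force: 0.0
```

carry_out:
  deltas:
    - {"dx":0,"dy":0,"dz":2,"yaw":0}
    - {"dx":0,"dy":0,"dz":2.5,"yaw":0}
    - {"dx":0,"dy":0,"dz":2.5,"yaw":0}
    - {"dx":0,"dy":0,"dz":2.5,"yaw":0}
    - {"dx":0,"dy":0,"dz":2,"yaw":0}
    - {"dx":0,"dy":0,"dz":1.5,"yaw":0}
    - {"dx":0,"dy":0,"dz":0,"yaw":0}
    - {"dx":0,"dy":0,"dz":0,"yaw":0}

```text
clock: 2.68
position: [0.4394, 0.1631, 0.274]
ee_rot: [-179.9, -0.1, 159.0]
ft_force: [-0.1, 0.6, -0.7]
width: 0.149
finger_force: 0.0
```

```bash
python3 - <<'E'
from plant import viewer
import cv2
f=viewer.grab_frame("scene")
cv2.imwrite('pics/s1.png',cv2.resize(f['color'][100:300,150:420,::-1],(800,592),interpolation=cv2.INTER_CUBIC))
E
```

```text
(no output)
```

View pics/s1.png

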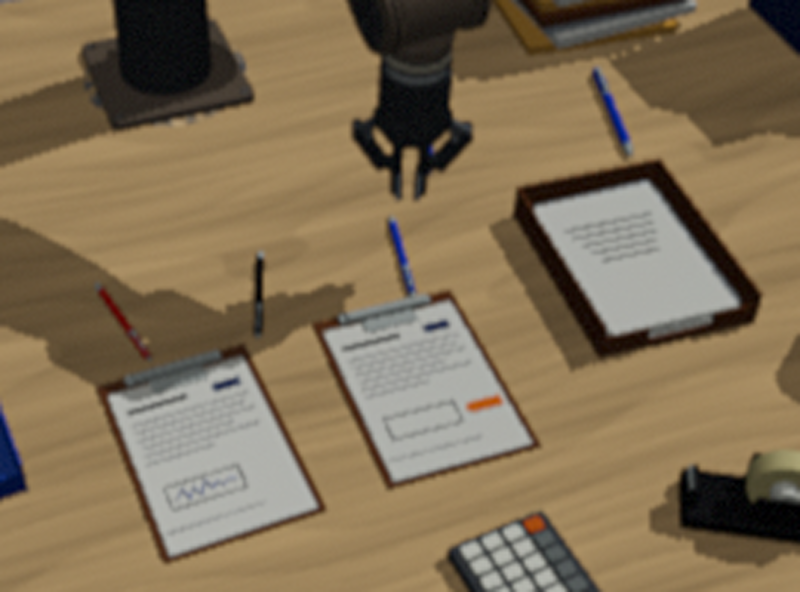

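The tips, at (408,190), hang straight over the small blue pen at (400,255), about 10 cm up, and the hand is clear of the clip. I'll lower it the rest of the way and hold.

carry_out:
  deltas:
    - {"dx":0,"dy":0,"dz":1.5,"yaw":0}
    - {"dx":0,"dy":0,"dz":1.5,"yaw":0}
    - {"dx":0,"dy":0,"dz":1.5,"yaw":0}
    - {"dx":0,"dy":0,"dz":1,"yaw":0}
    - {"dx":0,"dy":0,"dz":0,"yaw":0}
    - {"dx":0,"dy":0,"dz":0,"yaw":0}
    - {"dx":0,"dy":0,"dz":0,"yaw":0}
    - {"dx":0,"dy":0,"dz":0,"yaw":0}

```text
clock: 3.4
position: [0.4407, 0.1624, 0.221]
ee_rot: [179.9, 0.1, 158.9]
ft_force: [0.6, 0.6, -0.3]
width: 0.149
finger_force: 0.0
```

carry_out:
  deltas:
    - {"dx":0,"dy":0,"dz":0,"yaw":0}
    - {"dx":0,"dy":0,"dz":0,"yaw":0}
    - {"dx":0,"dy":0,"dz":0,"yaw":0}
    - {"dx":0,"dy":0,"dz":0,"yaw":0}
    - {"dx":0,"dy":0,"dz":0,"yaw":0}
    - {"dx":0,"dy":0,"dz":0,"yaw":0}
    - {"dx":0,"dy":0,"dz":0,"yaw":0}
    - {"dx":0,"dy":0,"dz":0,"yaw":0}

```text
clock: 4.07
position: [0.44, 0.1622, 0.2197]
ee_rot: [-180.0, -0.0, 158.9]
ft_force: [0.7, -0.8, -0.4]
width: 0.15
finger_force: 0.0
```

carry_out:
  deltas:
    - {"dx":0,"dy":0,"dz":0,"yaw":0}
    - {"dx":0,"dy":0,"dz":0,"yaw":0}
    - {"dx":0,"dy":0,"dz":0,"yaw":0}
    - {"dx":0,"dy":0,"dz":0,"yaw":0}
    - {"dx":0,"dy":0,"dz":0,"yaw":0}
    - {"dx":0,"dy":0,"dz":0,"yaw":0}
    - {"dx":0,"dy":0,"dz":0,"yaw":0}
    - {"dx":0,"dy":0,"dz":0,"yaw":0}

```text
clock: 4.73
position: [0.44, 0.1623, 0.2197]
ee_rot: [-180.0, -0.0, 158.9]
ft_force: [0.8, -0.4, -0.4]
width: 0.153
finger_force: 0.0
```

carry_out:
  deltas:
    - {"dx":0,"dy":0,"dz":0,"yaw":0}
    - {"dx":0,"dy":0,"dz":0,"yaw":0}
    - {"dx":0,"dy":0,"dz":0,"yaw":0}
    - {"dx":0,"dy":0,"dz":0,"yaw":0}
    - {"dx":0,"dy":0,"dz":0,"yaw":0}
    - {"dx":0,"dy":0,"dz":0,"yaw":0}
    - {"dx":0,"dy":0,"dz":0,"yaw":0}
    - {"dx":0,"dy":0,"dz":0,"yaw":0}

```text
clock: 5.4
position: [0.4401, 0.1623, 0.2197]
ee_rot: [-180.0, 0.0, 158.9]
ft_force: [-0.0, -0.5, 0.1]
width: 0.152
finger_force: 0.0
```

carry_out:
  deltas:
    - {"dx":0,"dy":0,"dz":-1,"yaw":0}
    - {"dx":0,"dy":0,"dz":-2,"yaw":0}
    - {"dx":0,"dy":0,"dz":-2,"yaw":0}
    - {"dx":0,"dy":0,"dz":-2,"yaw":0}
    - {"dx":0,"dy":0,"dz":-2,"yaw":0}
    - {"dx":0,"dy":0,"dz":-1,"yaw":0}
    - {"dx":-1,"dy":0,"dz":0,"yaw":0}
    - {"dx":-2,"dy":0.2,"dz":0,"yaw":0}

```text
clock: 6.07
position: [0.4682, 0.1535, 0.32]
ee_rot: [180.0, 0.0, 159.0]
ft_force: [0.5, 0.8, 0.1]
width: 0.15
finger_force: 0.0
```

carry_out:
  deltas:
    - {"dx":-2.5,"dy":0.2,"dz":0,"yaw":0}
    - {"dx":-2.5,"dy":0.2,"dz":0,"yaw":0}
    - {"dx":-2.5,"dy":0.2,"dz":0,"yaw":0}
    - {"dx":-2.5,"dy":0.2,"dz":0,"yaw":0}
    - {"dx":-2.5,"dy":0.2,"dz":0,"yaw":0}
    - {"dx":-2.5,"dy":0.2,"dz":0,"yaw":0}
    - {"dx":-2.5,"dy":0.2,"dz":0,"yaw":0}
    - {"dx":-2,"dy":0.1,"dz":0,"yaw":0}

```text
clock: 6.73
position: [0.6578, 0.0958, 0.3176]
ee_rot: [-180.0, -0.1, 158.8]
ft_force: [-0.6, -1.2, 0.1]
width: 0.149
finger_force: 0.0
```

carry_out:
  deltas:
    - {"dx":-0.9,"dy":0,"dz":0,"yaw":0}
    - {"dx":0,"dy":0,"dz":0,"yaw":0}
    - {"dx":0,"dy":0,"dz":0,"yaw":0}
    - {"dx":0,"dy":0,"dz":0,"yaw":0}

```text
clock: 7.07
position: [0.6636, 0.094, 0.3188]
ee_rot: [-180.0, -0.1, 158.9]
ft_force: [0.5, -0.3, 0.1]
width: 0.147
finger_force: 0.0
```

```bash
python3 - <<'E'
from plant import viewer,robot
import cv2
f=viewer.grab_frame("scene")
cv2.imwrite('pics/s2.png',cv2.resize(f['color'][120:300,170:410,::-1],(800,600),interpolation=cv2.INTER_CUBIC))
print(robot.sense()['position'])
E
```

```text
[0.66351781 0.09423297 0.31915261]
```

View pics/s2.png

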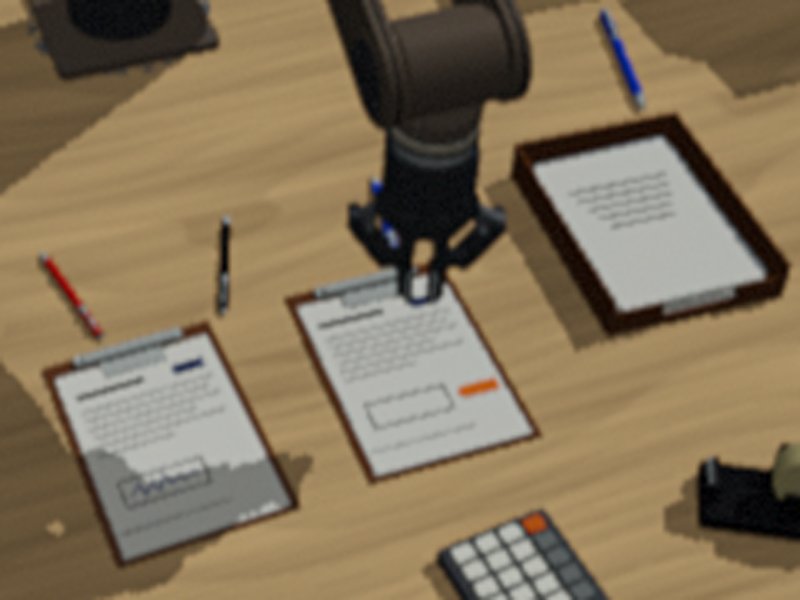

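The tips at (418,295) are in line above the empty box at (408,407), as the numbers say: TCP (0.664, 0.094) against box (0.665, 0.093). Lowering and holding.

carry_out:
  deltas:
    - {"dx":0,"dy":0,"dz":1,"yaw":0}
    - {"dx":0,"dy":0,"dz":2,"yaw":0}
    - {"dx":0,"dy":0,"dz":2,"yaw":0}
    - {"dx":0,"dy":0,"dz":2,"yaw":0}
    - {"dx":0,"dy":0,"dz":1.5,"yaw":0}
    - {"dx":0,"dy":0,"dz":1.2,"yaw":0}
    - {"dx":0,"dy":0,"dz":0.7,"yaw":0}
    - {"dx":0,"dy":0,"dz":0,"yaw":0}

```text
clock: 7.78
position: [0.6637, 0.0939, 0.2137]
ee_rot: [-179.9, -0.2, 158.9]
ft_force: [-1.0, -0.4, -0.7]
width: 0.149
finger_force: 0.0
```

carry_out:
  deltas:
    - {"dx":0,"dy":0,"dz":0,"yaw":0}
    - {"dx":0,"dy":0,"dz":0,"yaw":0}
    - {"dx":0,"dy":0,"dz":0,"yaw":0}
    - {"dx":0,"dy":0,"dz":0,"yaw":0}
    - {"dx":0,"dy":0,"dz":0,"yaw":0}
    - {"dx":0,"dy":0,"dz":0,"yaw":0}
    - {"dx":0,"dy":0,"dz":0,"yaw":0}
    - {"dx":0,"dy":0,"dz":0,"yaw":0}

```text
clock: 8.45
position: [0.6644, 0.0938, 0.2158]
ee_rot: [180.0, 0.0, 158.9]
ft_force: [0.3, -0.7, 0.2]
width: 0.153
finger_force: 0.0
```

carry_out:
  deltas:
    - {"dx":0,"dy":0,"dz":0,"yaw":0}
    - {"dx":0,"dy":0,"dz":0,"yaw":0}
    - {"dx":0,"dy":0,"dz":0,"yaw":0}
    - {"dx":0,"dy":0,"dz":0,"yaw":0}
    - {"dx":0,"dy":0,"dz":0,"yaw":0}
    - {"dx":0,"dy":0,"dz":0,"yaw":0}
    - {"dx":0,"dy":0,"dz":0,"yaw":0}
    - {"dx":0,"dy":0,"dz":0,"yaw":0}

```text
clock: 9.12
position: [0.6644, 0.0938, 0.2157]
ee_rot: [-180.0, -0.0, 158.9]
ft_force: [0.5, 0.2, -0.5]
width: 0.151
finger_force: 0.0
```

carry_out:
  deltas:
    - {"dx":0,"dy":0,"dz":0,"yaw":0}
    - {"dx":0,"dy":0,"dz":0,"yaw":0}
    - {"dx":0,"dy":0,"dz":0,"yaw":0}
    - {"dx":0,"dy":0,"dz":0,"yaw":0}
    - {"dx":0,"dy":0,"dz":0,"yaw":0}
    - {"dx":0,"dy":0,"dz":0,"yaw":0}
    - {"dx":0,"dy":0,"dz":0,"yaw":0}
    - {"dx":0,"dy":0,"dz":0,"yaw":0}

```text
clock: 9.78
position: [0.6645, 0.0938, 0.2157]
ee_rot: [-180.0, -0.0, 158.9]
ft_force: [0.1, -0.3, 0.8]
width: 0.151
finger_force: 0.0
```

carry_out:
  deltas:
    - {"dx":0,"dy":0,"dz":0,"yaw":0}
    - {"dx":0,"dy":0,"dz":0,"yaw":0}

```text
clock: 9.95
position: [0.6644, 0.0938, 0.2157]
ee_rot: [-180.0, -0.0, 158.9]
ft_force: [-0.3, -0.7, -0.4]
width: 0.149
finger_force: 0.0
```

carry_out:
  deltas:
    - {"dx":0,"dy":0,"dz":-1,"yaw":0}
    - {"dx":0,"dy":0,"dz":-2,"yaw":0}
    - {"dx":0,"dy":0,"dz":-2.5,"yaw":0}
    - {"dx":0,"dy":0,"dz":-2.5,"yaw":0}
    - {"dx":0,"dy":0,"dz":-2,"yaw":0}
    - {"dx":0,"dy":0,"dz":-2,"yaw":0}
    - {"dx":0,"dy":-1,"dz":0,"yaw":0}
    - {"dx":0,"dy":-2,"dz":0,"yaw":0}

```text
clock: 10.62
position: [0.654, 0.0665, 0.3382]
ee_rot: [179.9, 0.3, 159.0]
ft_force: [-0.7, -0.4, -0.5]
width: 0.15
finger_force: 0.0
```

carry_out:
  deltas:
    - {"dx":-0.2,"dy":-2.8,"dz":0,"yaw":0}
    - {"dx":-0.2,"dy":-2.8,"dz":0,"yaw":0}
    - {"dx":-0.2,"dy":-2.8,"dz":0,"yaw":0}
    - {"dx":-0.2,"dy":-2.8,"dz":0,"yaw":0}
    - {"dx":-0.2,"dy":-2.8,"dz":0,"yaw":0}
    - {"dx":-0.2,"dy":-2.8,"dz":0,"yaw":0}
    - {"dx":-0.2,"dy":-2.8,"dz":0,"yaw":0}
    - {"dx":-0.2,"dy":-2.8,"dz":0,"yaw":0}

```text
clock: 11.28
position: [0.5865, -0.1505, 0.3347]
ee_rot: [-180.0, -0.1, 158.9]
ft_force: [-0.1, 0.3, -0.1]
width: 0.152
finger_force: 0.0
```

carry_out:
  deltas:
    - {"dx":-0.2,"dy":-2.8,"dz":0,"yaw":0}
    - {"dx":-0.2,"dy":-2.8,"dz":0,"yaw":0}
    - {"dx":-0.2,"dy":-2.8,"dz":0,"yaw":0}
    - {"dx":-0.2,"dy":-2.8,"dz":0,"yaw":0}
    - {"dx":-0.2,"dy":-2.8,"dz":0,"yaw":0}
    - {"dx":-0.2,"dy":-2.8,"dz":0,"yaw":0}
    - {"dx":-0.2,"dy":-2.8,"dz":0,"yaw":0}
    - {"dx":0,"dy":-2.8,"dz":0,"yaw":0}

```text
clock: 11.95
position: [0.5188, -0.3644, 0.3347]
ee_rot: [180.0, -0.1, 158.9]
ft_force: [-0.0, 0.6, 0.7]
width: 0.15
finger_force: 0.0
```

carry_out:
  deltas:
    - {"dx":0,"dy":-2.2,"dz":0,"yaw":0}
    - {"dx":0,"dy":-1.5,"dz":0,"yaw":0}
    - {"dx":0,"dy":-0.5,"dz":0,"yaw":0}
    - {"dx":0,"dy":0,"dz":0,"yaw":0}
    - {"dx":0,"dy":0,"dz":0,"yaw":0}
    - {"dx":0,"dy":0,"dz":0,"yaw":0}

```text
clock: 12.45
position: [0.5054, -0.401, 0.3355]
ee_rot: [180.0, -0.0, 158.9]
ft_force: [0.6, 0.3, 0.5]
width: 0.152
finger_force: 0.0
```

```bash
python3 - <<'E'
from plant import viewer,robot
import cv2
f=viewer.grab_frame("scene")
cv2.imwrite('pics/s3.png',cv2.resize(f['color'][:,:,::-1],(800,600),interpolation=cv2.INTER_CUBIC))
print(robot.sense()['position'])
E
```

```text
[ 0.50548869 -0.40089065  0.33559697]
```

View pics/s3.png

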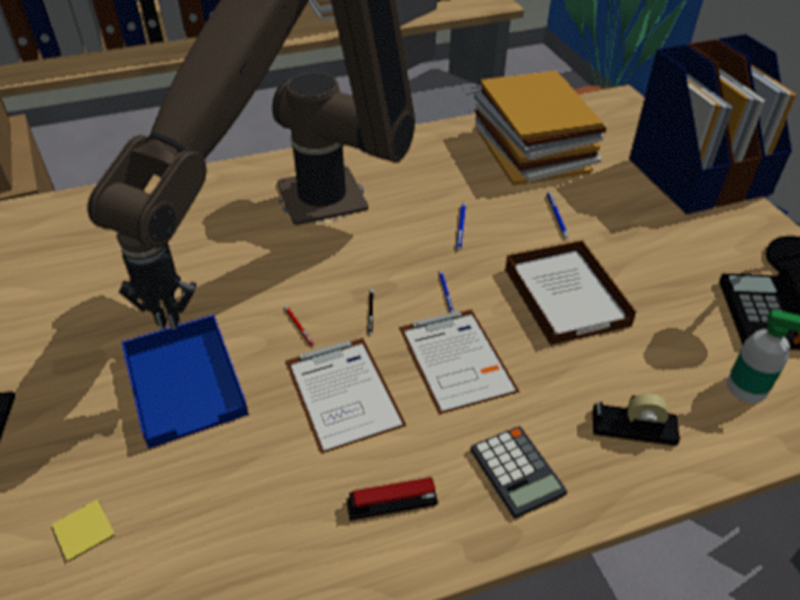

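The tips at (170,322) are above the middle of the blue tray at (185,380), and nothing on the desk has moved. Lowering to about 3 cm above the walls and holding.

carry_out:
  deltas:
    - {"dx":0,"dy":0,"dz":1,"yaw":0}
    - {"dx":0,"dy":0,"dz":2,"yaw":0}
    - {"dx":0,"dy":0,"dz":2,"yaw":0}
    - {"dx":0,"dy":0,"dz":2,"yaw":0}
    - {"dx":0,"dy":0,"dz":1,"yaw":0}
    - {"dx":0,"dy":0,"dz":0.5,"yaw":0}
    - {"dx":0,"dy":0,"dz":0,"yaw":0}
    - {"dx":0,"dy":0,"dz":0,"yaw":0}

```text
clock: 13.17
position: [0.5053, -0.4021, 0.2513]
ee_rot: [-180.0, 0.0, 158.9]
ft_force: [0.8, -0.4, 0.9]
width: 0.155
finger_force: 0.0
```

carry_out:
  deltas:
    - {"dx":0,"dy":0,"dz":0,"yaw":0}
    - {"dx":0,"dy":0,"dz":0,"yaw":0}
    - {"dx":0,"dy":0,"dz":0,"yaw":0}
    - {"dx":0,"dy":0,"dz":0,"yaw":0}
    - {"dx":0,"dy":0,"dz":0,"yaw":0}
    - {"dx":0,"dy":0,"dz":0,"yaw":0}
    - {"dx":0,"dy":0,"dz":0,"yaw":0}
    - {"dx":0,"dy":0,"dz":0,"yaw":0}

```text
clock: 13.83
position: [0.5049, -0.4021, 0.2507]
ee_rot: [180.0, -0.0, 158.9]
ft_force: [-0.3, 0.3, 0.8]
width: 0.148
finger_force: 0.0
```

carry_out:
  deltas:
    - {"dx":0,"dy":0,"dz":0,"yaw":0}
    - {"dx":0,"dy":0,"dz":0,"yaw":0}
    - {"dx":0,"dy":0,"dz":0,"yaw":0}
    - {"dx":0,"dy":0,"dz":0,"yaw":0}
    - {"dx":0,"dy":0,"dz":0,"yaw":0}
    - {"dx":0,"dy":0,"dz":0,"yaw":0}
    - {"dx":0,"dy":0,"dz":0,"yaw":0}
    - {"dx":0,"dy":0,"dz":0,"yaw":0}

```text
clock: 14.5
position: [0.505, -0.4021, 0.2507]
ee_rot: [-180.0, 0.0, 158.9]
ft_force: [0.2, -0.3, 0.3]
width: 0.153
finger_force: 0.0
```

carry_out:
  deltas:
    - {"dx":0,"dy":0,"dz":0,"yaw":0}
    - {"dx":0,"dy":0,"dz":0,"yaw":0}
    - {"dx":0,"dy":0,"dz":0,"yaw":0}
    - {"dx":0,"dy":0,"dz":0,"yaw":0}
    - {"dx":0,"dy":0,"dz":0,"yaw":0}
    - {"dx":0,"dy":0,"dz":0,"yaw":0}
    - {"dx":0,"dy":0,"dz":0,"yaw":0}
    - {"dx":0,"dy":0,"dz":0,"yaw":0}

```text
clock: 15.17
position: [0.505, -0.4021, 0.2507]
ee_rot: [-180.0, 0.0, 158.9]
ft_force: [0.2, -0.5, 0.3]
width: 0.15
finger_force: 0.0
```

carry_out:
  deltas:
    - {"dx":0,"dy":0,"dz":0,"yaw":0}
    - {"dx":0,"dy":0,"dz":-1.5,"yaw":0}
    - {"dx":0,"dy":0,"dz":-2.5,"yaw":0}
    - {"dx":0,"dy":0,"dz":-2.5,"yaw":0}
    - {"dx":0,"dy":0,"dz":-2.5,"yaw":0}
    - {"dx":0,"dy":0,"dz":-2.5,"yaw":0}
    - {"dx":0,"dy":0,"dz":-2.5,"yaw":0}
    - {"dx":0,"dy":0,"dz":-2,"yaw":0}

```text
clock: 15.83
position: [0.5049, -0.402, 0.4147]
ee_rot: [-179.9, 0.2, 158.9]
ft_force: [1.1, 0.1, -0.6]
width: 0.154
finger_force: 0.0
```

carry_out:
  deltas:
    - {"dx":0,"dy":0,"dz":-1,"yaw":0}
    - {"dx":0,"dy":0,"dz":0,"yaw":0}
    - {"dx":0,"dy":0,"dz":0,"yaw":0}
    - {"dx":0,"dy":0,"dz":0,"yaw":0}
    - {"dx":0,"dy":0,"dz":0,"yaw":0}
    - {"dx":0,"dy":0,"dz":0,"yaw":0}

```text
clock: 16.33
position: [0.5048, -0.402, 0.4186]
ee_rot: [179.9, -0.2, 158.9]
ft_force: [-0.5, -0.7, 0.5]
width: 0.149
finger_force: 0.0
```

Grasp point 0.264 m up, tips about 0.245 m; handing in.

```bash
python3 -c "
from plant import robot
print(robot.sign_off())"
```

```text
the job is handed in; nothing more can be done
None
```

The hand pointed at the small blue pen, the empty signature box and the blue tray in turn, each for about two seconds. By the readings it touched nothing, it is now raised with the tips about 24 cm above the desk, and the job is handed in (no verdict was returned).

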